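# Rehang the toy fridge's door and thread its hinge pin

### The arm

A 6-joint arm with a two-finger parallel gripper is mounted at the origin on the work surface. World frame = base frame: x ahead of the robot, y to its left, z up, the work surface at z = 0. Lengths are in m, angles in rad, forces in N, time in s.
With the tool pointing down it reaches from about 0.4 to 0.825 m from the base axis. Payload 7 kg.
Tool frame: the origin (TCP) lies on the centre line of the jaws, within the pads' length; the fingertips stand 25 mm ahead of it and the grasp point (between the pads) lies 6 mm ahead of it; z points along the fingers, y is the direction in which the jaws open and shut (so a half turn about z gives the same grasp; the last joint's range is limited). The gripper opens to 88 mm and grips with 3 to 60 N. Pads are 19 mm wide; open, the fingers measure 130 mm over their backs; the gripper's body (78 mm by 193 mm) begins 47 mm behind the grasp point.
Start: joints at [1.468, 0.359, 0.012, 0, -1.224, -0.288], TCP at [0.257, 0.624, 0.252] pointing down, gripper open.
Joint ranges: [-3.07, 3.07], [-1.43, 2.12], [-1.02, 1.25], [-3.03, 1.67], [-3.05, -0], [-3.03, 3.03]. Speed limits (rad/s): [2.39, 2.39, 3.01, 3.14, 3.14, 3.14].

### API

Orientations are given as a unit quaternion [x, y, z, w].
In Python, from cell import env gives the robot as it stands.
- The arm moves only by the shell command python3 -m handwheel 'ROWS' [FORCE]. ROWS is JSON, a list of rows, each a list of 5 numbers: the shift along the tool's x, y, z in units of 60 mm (1.0 is 60 mm), then the turn about the tool's z in units of 10 degrees (1.0 is 10 degrees), then the finger opening in mm, from 0 to 87.6. A call has 1 to 5 rows; each row is the pose to reach, as a shift and turn from the pose commanded when the call began, along the tool's axes at that moment; what a row does not reach only later rows make up. A row lasts 1/8 s, in which the tool goes at most 62.5 mm and 10.7 degrees, less where a joint would pass 70% of its speed; a pose out of reach is approached as far as the arm can. A call with a gripper value outside its range is refused whole. The fingers move at their own pace and stop on an object; FORCE is the grip in N (left out, the last holds). Time passes only in rows, so rows that repeat a pose let the fingers close. It gives the time, the measured TCP pose, the force and the opening at its end, in the units of the state.
- env.read_state(): the state, without advancing time (a new reading comes with each control period).
- env.camera(name): name is "scene" or "side" or "wrist"; returns a dict with "pixels" (384x512x3 uint8, red, green, blue), "mtx" (3x3 intrinsics, pixels), "camera_from_world" (4x4, takes a point from world to camera coordinates); the wrist camera has in their place "mount" (4x4, takes a point from camera to tool coordinates, whose origin is the TCP and whose axes are the flange's). Camera axes: x right, y up, looking along -z (the intrinsics and any distortion apply to the point x, -y, -z); pixel columns grow to the right and rows downward; lengths in m; the calibration is good to about 2 mm. The wrist camera is an equidistant fisheye: a pixel r from the principal point sees the ray r / f radians off the axis. A picture is of the moment at which its call begins: read the wrist's pose just before it. There is no depth.
- env.close_job(): hands the job in, once; it reports no verdict.
The state is a dict: "clock": time; "q": joint angles; "joint_vel": joint speeds; "tau": joint torques, N m; "ee_pos": TCP position; "eef_rot": TCP orientation; "force": force on the tool from outside, world axes, zero at the start; "torque": the same for the moment, N m; "finger_gap": opening from 0.0 (shut) to 1.0 (fully open).
Only numpy, scipy, OpenCV 4.12 (cv2) and the standard library are available. Lean on these libraries where they do the work, as an engineer would, in place of code of your own. Each camera call takes 0.05 s, during which the arm holds its last target.

### The job

The toy fridge lies on its back with its door off. Lay the door back over the opening, fully shut, so that its hinge knuckle drops between the fridge's two knuckles; then feel the orange hinge pin in from the fridge's top end, through all three knuckles, until its grip is fully home against the end knuckle, and let go. Leave the other toys standing where they are.

Things in the scene. Friction and masses are not known exactly. Their poses are not given: they have to be found in the camera images.
- fridge_opening (a point): Red toy fridge lying on its back, door off, open side up; it does not shift. 116 mm (x) by 180 mm (y), rim 66 mm over the table, walls 6 mm, opening 104 x 168 mm with inner shelves ending 18 mm below the rim. Point: centre of the opening at rim height. z up, +y to the fridge's top end, +x to its hinge side. The hinge axis runs along y at x = 69 mm, 2 mm above the rim.
- fridge_mouth (a point): Mouth where the hinge pin enters, moving along -y: centre of the outer face of the fridge's end knuckle, 90 mm toward +y, 69 mm toward +x from the opening's centre and 2 mm above the rim. Axes as the fridge's. The fridge's two grey knuckles are tubes along y, 17 mm outside, 9 mm bore, each 13 mm long: one ends here (flush with the top end), the other lies 45 to 58 mm inward.
- fridge_gap (a point): Point on the hinge axis in the middle of the 32 mm gap between the fridge's two knuckles, 29 mm inward (-y) of the mouth: the place of the door's knuckle. Axes as the fridge's.
- fridge_stud (a point): Middle of the bottom hinge's fixed steel stud, 7 mm thick, 18 mm long, on the hinge axis 69 mm toward -y from the opening's centre; it sticks out of a solid grey bracket at the fridge's bottom end. Axes as the fridge's.
- door_handle (a point): Centre of the grey handle bar of the loose red door, which lies front up. Bar 12 mm thick (x), 80 long (y), 16 tall, on a 12 mm post at each end, underside 18 mm above the door's face; this point is 50 mm above the door's underside. z up, +y to the door's top end, +x to its hinge side. Door shut: this point is at x -36, y -6 mm from the opening's centre, 40 mm over the rim, axes parallel to the fridge's.
- door_panel (a point): Centre of the door's front face, at (+36, +6) mm in x, y from the handle point, 26 mm below it. Panel 114 (x) x 176 (y) x 14 mm, about 160 g. Under it a white liner 10 mm deep, 100 x 163 mm at the panel, bevelled to 93 x 156 mm at the bottom, drops into the opening with 2 to 2.5 mm play each way, the panel resting on the rim. Axes as the door's.
- door_knuckle (a point): Centre of the door's grey hinge knuckle, a tube along the door's y, 23 mm long, 17 mm outside, 9 mm bore, at (+105, +67) mm in x, y from the handle point, 38 mm below it. Door shut: it lies at point fridge_gap, with 4 to 5 mm of room to each fridge knuckle. Axes as the door's.
- door_clip (a point): Middle of the door's bottom clip, 12 mm long, 12 mm wide inside, open from below, 129 mm toward -y from the door's knuckle; it straddles the fridge's stud when the door is shut. Axes as the door's.
- pin_grip (a point): Grasping place of the orange hinge pin, lying on the table: in its square grip, 16 x 16 mm and 34 mm long along the pin, 8 mm above the table. y runs along the pin, z up. The shaft points to -y: 7 mm thick, 64 mm long, the last 10 mm tapering to 3 mm. From here the shoulder (shaft meets grip) is 19 mm toward -y, the tip 83 mm toward -y, the grip's rear end 15 mm toward +y. 22 g.
- pin_shoulder (a point): On the pin's axis where the shaft leaves the grip. Pin fully home: this is at point fridge_mouth, the grip's face against the end knuckle. Axes as the pin's.
- pin_mid (a point): On the pin's axis, 29 mm from the shoulder toward the tip; inside the door's knuckle when the pin is home. Axes as the pin's.
- teacup: White ceramic child's teacup, 64 mm across the rim, 42 mm tall, with a small ear handle. A bystander; origin at the centre of its underside.
- saucepan: Grey aluminium toy saucepan, 60 mm across, 34 mm tall, with a flat black handle reaching 84 mm from its centre along its +x. A bystander; origin at the centre of its underside.
- armchair: Green plastic toy armchair, 80 x 90 mm, 90 mm tall. A bystander; origin at the centre of its underside.
- stool: Yellow wooden toy stool, 45 mm tall, round seat 44 mm across. A bystander; origin at the centre of its underside.
- bed: Blue wooden toy bed frame with pale slats, 100 x 200 mm, 75 mm tall at the head. A bystander; origin at the centre of its underside.
- doll: Plain wooden peg doll, 30 mm across, 63 mm tall. A bystander; origin at the centre of its underside.
There are look-alikes about, which are no part of the job. Leave any green look-alike of the part that bears door_handle alone.

How it is judged:
On the way:
1. the door lies shut on the fridge, its knuckle between the fridge's knuckles (distance between door_knuckle and fridge_gap below 0.006 m and angle between the z axis of door_handle and the z axis of fridge_opening, either way round below 0.06 rad and angle between the y axis of door_handle and the y axis of fridge_opening, either way round below 0.08 rad and z of door_handle in the frame of fridge_opening below 0.044 m), for 0.2 s.
At the end, for the whole second after the job is handed in: Door shut: knuckle within 6 mm of the gap's middle, handle point at most 44 mm over the rim, level to 0.06 and square to 0.08 rad. Pin through all three knuckles, along the axis to 0.1 rad, shoulder within 5 mm of the mouth, its middle within 9 mm of the door knuckle's centre (all of step 1 and distance between pin_mid and door_knuckle below 0.009 m and distance between pin_shoulder and fridge_mouth below 0.005 m and angle between the y axis of pin_grip and the y axis of fridge_opening, either way round below 0.1 rad); the robot touches nothing.
It fails at once if the teacup is pushed more than 30 mm or tipped over (distance of teacup from where it was at the start of the episode above 0.03 m or angle between teacup's own z axis and vertical above 0.5 rad).
It fails at once if the saucepan is pushed more than 30 mm or tipped over (distance of saucepan from where it was at the start of the episode above 0.03 m or angle between saucepan's own z axis and vertical above 0.5 rad).
It fails at once if the armchair or the stool is pushed more than 30 mm or tipped over (distance of any of armchair, stool from where it was at the start of the episode above 0.03 m or angle between any of armchair, stool's own z axis and vertical above 0.5 rad).
It fails at once if the bed or the doll is pushed more than 30 mm or tipped over (distance of any of bed, doll from where it was at the start of the episode above 0.03 m or angle between any of bed, doll's own z axis and vertical above 0.5 rad).
It also fails if it takes over 51 s, if anything falls off the work surface, if the arm or the gripper's body presses on something with over 40 N, if the wrist force passes 120 N, or if a joint passes its speed limit or range.

## Working session

There is one attempt and no reset: what is moved stays moved. The work goes in short steps, Python scripts to look and compute and a shell command to move; the robot and the scene stay as the last step left them, time stands still between calls to the robot, and variables do not carry over. Pictures are saved under pics/ and viewed, and the job is handed in when it is done.

```bash
ls; mkdir -p pics
python3 - <<'E'
from cell import env
import cv2
s=env.read_state(); print(s)
for n in ["scene","side","wrist"]:
    c=env.camera(n); cv2.imwrite(f"pics/{n}0.png",c["pixels"][:,:,::-1])
    print(n,{k:v for k,v in c.items() if k!="pixels"})
E
```

```text
pics
{'clock': 0.0, 'q': array([ 1.46809268e+00,  3.59432038e-01,  1.10426713e-02, -3.65824975e-04,
       -1.22410326e+00, -2.88092651e-01]), 'joint_vel': array([ 4.04416917e-04, -9.53787052e-05,  1.52033103e-03, -4.17686801e-04,
        8.04485476e-05, -1.80018553e-04]), 'tau': array([ 1.28761814e-03, -5.82714915e+01,  2.93049502e+01,  6.99714258e+00,
        6.76459749e-03, -1.57782697e-04]), 'ee_pos': array([0.25697374, 0.62367483, 0.25058359]), 'eef_rot': array([ 9.80957979e-01, -1.94218160e-01, -9.27321092e-05,  8.60427021e-04]), 'force': array([-0.8077521 , -0.4042069 ,  0.30822536]), 'torque': array([ 0.03019416, -0.03196327,  0.03870493]), 'finger_gap': 0.9962859737740097}
scene {'mtx': array([[435.26554307,   0.        , 252.05920491],
       [  0.        , 435.26554307, 198.20549671],
       [  0.        ,   0.        ,   1.        ]]), 'camera_from_world': array([[-0.62074728,  0.78394135, -0.01042942,  0.31132395],
       [-0.48011553, -0.36958544,  0.79554741,  0.19316806],
       [ 0.61980794,  0.49884122,  0.60580158, -1.81719485],
       [ 0.        ,  0.        ,  0
[... 281 characters left out ...]
   [ 0.0511372 ,  0.50991826,  0.85870155, -0.06376674],
       [-0.07040397, -0.85584666,  0.51241563, -1.1013944 ],
       [ 0.        ,  0.        ,  0.        ,  1.        ]])}
wrist {'mtx': array([[297.31863964,   0.        , 256.42379172],
       [  0.        , 297.31863964, 197.78666363],
       [  0.        ,   0.        ,   1.        ]]), 'mount': array([[-4.51028232e-04,  9.69982313e-01,  2.43175058e-01,
         6.62656368e-02],
       [ 9.99998761e-01,  8.04188359e-04, -1.35302039e-03,
         2.55575524e-04],
       [-1.50796440e-03,  2.43174146e-01, -9.69981474e-01,
        -1.32724878e-01],
       [ 0.00000000e+00,  0.00000000e+00,  0.00000000e+00,
         1.00000000e+00]])}
```

View pics/scene0.png

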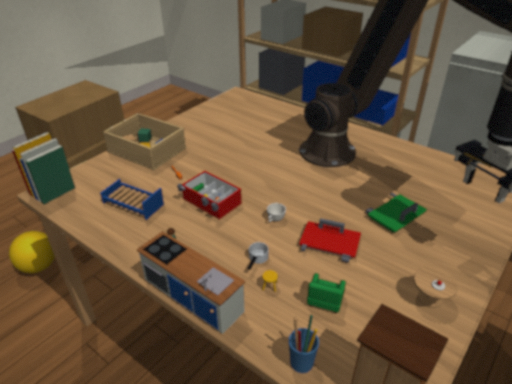

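View pics/side0.png

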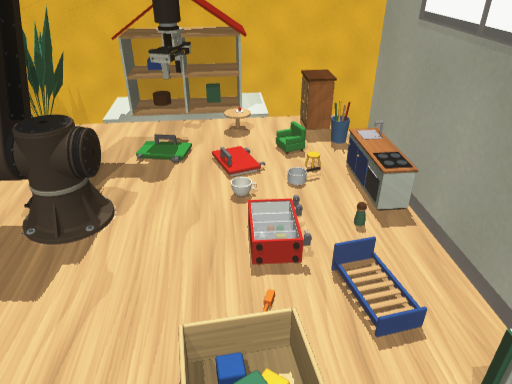

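View pics/wrist0.png

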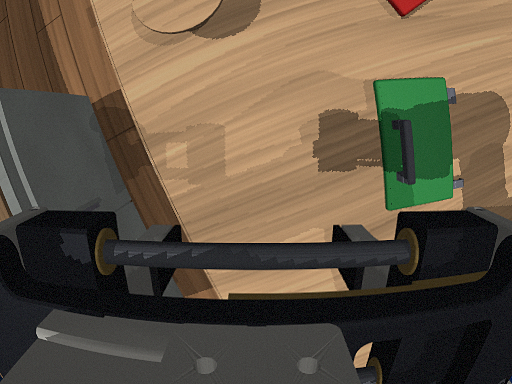

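The scene view shows the fridge at (210,193), the red door at (330,240), the orange pin at (177,172) and the green look-alike at (397,213). The side view has the fridge at (275,230), the door at (238,160) and the pin at (268,300). I'll zoom in next.

```bash
cat > h.py <<'E'
from cell import env
import numpy as np, cv2
from scipy.spatial.transform import Rotation as R
def T(s):
    M=np.eye(4); M[:3,:3]=R.from_quat(s["eef_rot"]).as_matrix(); M[:3,3]=s["ee_pos"]; return M
class V: pass
def shot(n,name=None):
    s=env.read_state(); c=env.camera(n); v=V(); v.n=n; v.K=c["mtx"]; v.img=c["pixels"][:,:,::-1].copy()
    v.s=s
    if n=="wrist": v.wc=T(s)@c["mount"]
    else: v.wc=np.linalg.inv(c["camera_from_world"])
    if name: cv2.imwrite(f"pics/{name}.png",v.img)
    return v
def ray(v,px):
    u=(np.array(px,float)-[v.K[0,2],v.K[1,2]])/[v.K[0,0],v.K[1,1]]
    if v.n=="wrist":
        r=np.hypot(*u); d=np.array([np.sin(r)*u[0]/max(r,1e-9),-np.sin(r)*u[1]/max(r,1e-9),-np.cos(r)])
    else:
        d=np.array([u[0],-u[1],-1.]); d/=np.linalg.norm(d)
    return v.wc[:3,3], v.wc[:3,:3]@d
def onz(v,px,z):
    o,d=ray(v,px); return o+d*(z-o[2])/d[2]
def proj(v,P):
    p=np.linalg.inv(v.wc)@np.append(P,1); x,y,z=p[0],-p[1],-p[2]
    if v.n=="wrist":
        rr=np.hypot(x,y); th=np.arctan2(rr,z); return np.array([v.K[0,2]+v.K[0,0]*th*x/rr, v.K[1,2]+v.K[1,1]*th*y/rr])
    return np.array([v.K[0,2]+v.K[0,0]*x/z, v.K[1,2]+v.K[1,1]*y/z])
def tri(vs,pxs):
    A=np.zeros((3,3));b=np.zeros(3)
    for v,p in zip(vs,pxs):
        o,d=ray(v,p); M=np.eye(3)-np.outer(d,d); A+=M;b+=M@o
    return np.linalg.solve(A,b)
def crop(v,x0,y0,x1,y1,k,name):
    cv2.imwrite(f"pics/{name}.png",cv2.resize(v.img[y0:y1,x0:x1],None,fx=k,fy=k,interpolation=cv2.INTER_CUBIC))
E
python3 - <<'E'
from h import *
import pickle
a=shot("scene");b=shot("side")
pickle.dump((a.img,b.img),open("i0.pkl","wb"))
crop(a,160,150,260,225,8,"c_fr_scene");crop(b,230,180,330,275,6,"c_fr_side")
crop(a,290,210,370,270,8,"c_dr_scene");crop(b,200,135,280,180,8,"c_dr_side")
x=cv2.resize(a.img[155:190,160:200],None,fx=10,fy=10);y=cv2.resize(b.img[280:320,250:290],None,fx=10,fy=10)
cv2.imwrite("pics/c_pin.png",np.hstack([x,y[:350]]))
E
```

```text
(no output)
```

View pics/c_fr_scene.png

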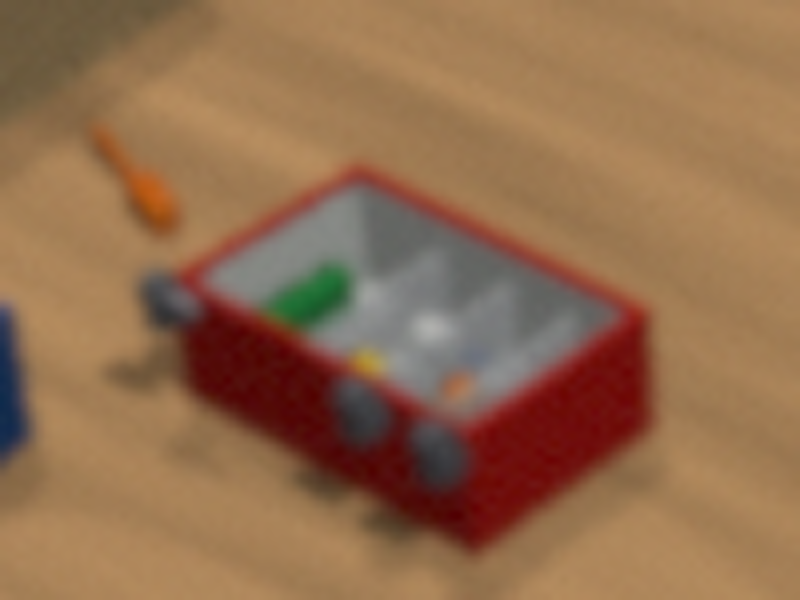

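View pics/c_fr_side.png

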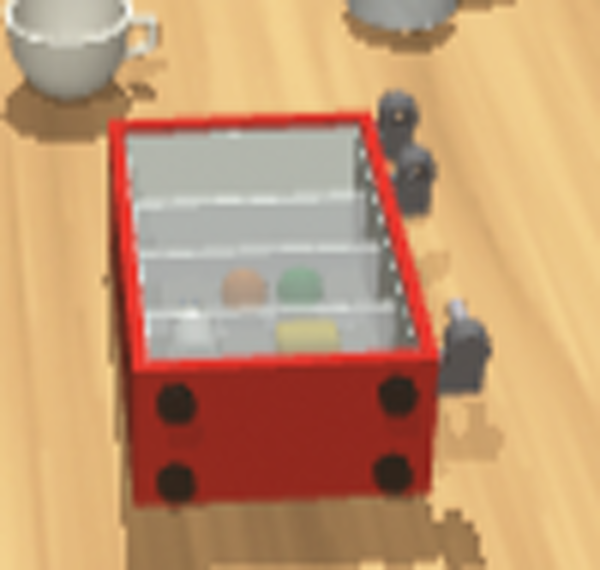

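View pics/c_dr_scene.png

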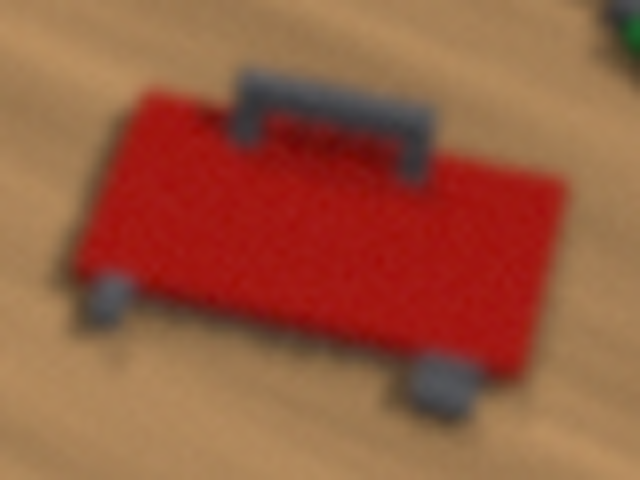

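View pics/c_dr_side.png

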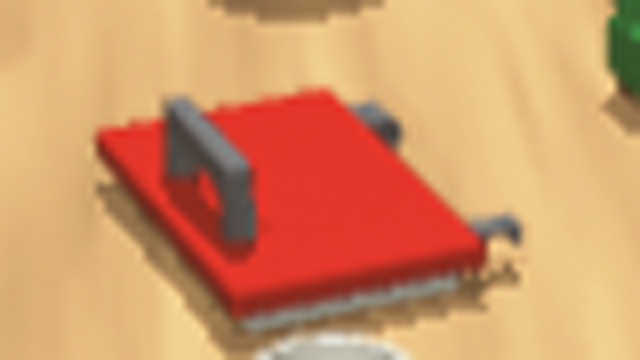

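View pics/c_pin.png

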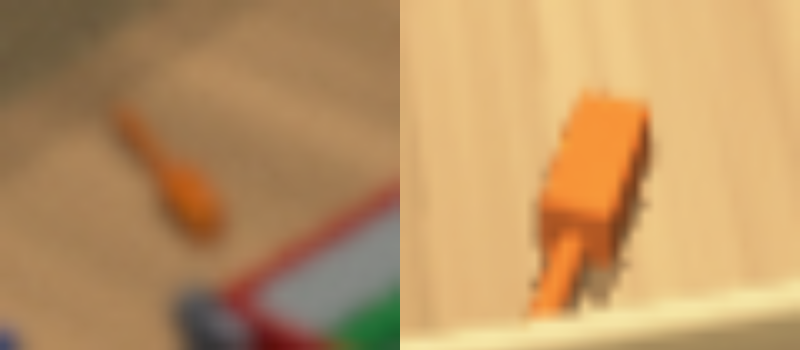

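Run:
```python
from h import *
a=shot("scene");b=shot("side")
def S(p,k,ox,oy): return np.array(p)/k+[ox,oy]-0.5+0.5/k
names=["-x-y","-x+y","+x+y","+x-y"]
F=[S(p,8,160,150) for p in [(360,165),(652,316),(470,432),(178,278)]]
G=[S(p,6,230,180) for p in [(135,365),(111,122),(372,113),(437,358)]]
C=[]
for n,p,q in zip(names,F,G):
    t=tri((a,b),(p,q)); C.append(onz(b,q,.066)[:2]); print("F",n,t.round(4),onz(a,p,.066).round(4),onz(b,q,.066).round(4))
D=[S(p,8,290,210) for p in [(150,92),(568,178),(520,378),(80,272)]]
H=[S(p,8,200,135) for p in [(238,295),(98,133),(322,90),(488,245)]]
for n,p,q in zip(names,D,H):
    t=tri((a,b),(p,q)); print("D",n,t.round(4),onz(a,p,.024).round(4),onz(b,q,.024).round(4))
# pin: grip top face centre
for v,p in((a,S((188,195),10,160,155)),(b,S((598-400,152),10,250,280))): print("pin",onz(v,p,.014).round(4))
```

```text
F -x-y [ 0.4836 -0.2374  0.0665] [ 0.4807 -0.2381  0.066 ] [ 0.485  -0.2385  0.066 ]
F -x+y [ 0.4896 -0.0588  0.0637] [ 0.4898 -0.0569  0.066 ] [ 0.4906 -0.0645  0.066 ]
F +x+y [ 0.6027 -0.0648  0.0661] [ 0.5984 -0.0647  0.066 ] [ 0.6053 -0.0684  0.066 ]
F +x-y [ 0.5967 -0.2415  0.0649] [ 0.5948 -0.2399  0.066 ] [ 0.5984 -0.2452  0.066 ]
D -x-y [0.449  0.1922 0.0208] [0.4489 0.194  0.024 ] [0.4506 0.1825 0.024 ]
D -x+y [0.3936 0.3527 0.0218] [0.3923 0.3536 0.024 ] [0.3957 0.3433 0.024 ]
D +x+y [0.4983 0.3896 0.019 ] [0.504  0.3913 0.024 ] [0.4972 0.3795 0.024 ]
D +x-y [0.5546 0.228  0.0196] [0.5561 0.2305 0.024 ] [0.5549 0.2164 0.024 ]
pin [ 0.5069 -0.3569  0.014 ]
pin [ 0.5097 -0.3569  0.014 ]
```

```bash
python3 -m handwheel '[[0.73,0.52,0,0.97,60],[1.46,1.05,0,1.94,60],[2.18,1.57,0,2.9,60],[2.91,2.1,0,3.87,60],[3.64,2.62,0,4.84,60]]' 30; python3 -m handwheel '[[0,0,0,0,60],[0,0,0,0,60]]'
python3 - <<'E'
from h import *
w=shot("wrist","w1"); print(w.s["ee_pos"],w.s["q"].round(3))
E
```

```text
clock: 0.98
ee_pos: [0.3998, 0.394, 0.2518]
eef_rot: [0.814, -0.581, -0.0, -0.0]
force: [0.5, 0.9, 0.8]
finger_gap: 0.684
clock: 1.23
ee_pos: [0.3994, 0.3956, 0.2518]
eef_rot: [0.815, -0.579, -0.0, -0.0]
force: [-0.4, 0.7, 0.1]
finger_gap: 0.685
[0.39938875 0.39556009 0.25183551] [ 1.129  0.173 -0.241 -0.    -1.156 -0.793]
```

View pics/w1.png

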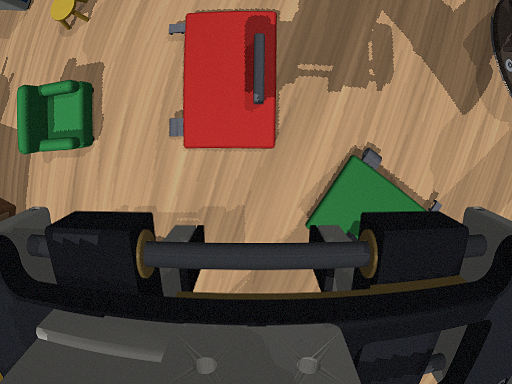

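The door fills (184..276, 10..148). Its bar is at (259,68) and its knuckles are on the left, so the door's +x is image left. I'll measure from this picture.

```bash
cat > door.py <<'E'
from h import *
w=shot("wrist")
hsv=cv2.cvtColor(w.img,cv2.COLOR_BGR2HSV)
m=(((hsv[...,0]<8)|(hsv[...,0]>172))&(hsv[...,1]>150)).astype(np.uint8); m[200:]=0
m=cv2.morphologyEx(m,cv2.MORPH_CLOSE,np.ones((25,25)))
c=max(cv2.findContours(m,0,2)[0],key=cv2.contourArea)
P=np.array([onz(w,p,.024)[:2] for p in c[:,0]])
r=cv2.minAreaRect((P*1000).astype(np.float32)); print("panel",r, cv2.boxPoints(r).round(1).tolist())
cx,cy,cw,ch=cv2.boundingRect(c); sub=hsv[cy+4:cy+ch-4,cx+4:cx+cw-4]
# bar: low sat
b=(sub[...,1]<90).astype(np.uint8); b=max(cv2.findContours(b,0,2)[0],key=cv2.contourArea)[:,0]+[cx+4,cy+4]
print("bar px",b.min(0),b.max(0))
for z in(.058,.05):
    P=np.array([onz(w,p,z)[:2] for p in b]); print("bar",z,cv2.minAreaRect((P*1000).astype(np.float32)))
crop(w,150,0,310,160,5,"c_w1")
E
python3 door.py
```

```text
panel ((475.5051574707031, 279.45599365234375), (112.49271392822266, 190.7816162109375), 18.527393341064453) [[391.8999938964844, 352.0], [452.5, 171.10000610351562], [559.0999755859375, 206.89999389648438], [498.5, 387.79998779296875]]
bar px [253  33] [264 102]
bar 0.058 ((440.4866638183594, 271.8478698730469), (11.11060619354248, 79.16337585449219), 18.43998146057129)
bar 0.05 ((440.95166015625, 270.3290100097656), (11.38294506072998, 81.10367584228516), 18.440000534057617)
```

View pics/c_w1.png

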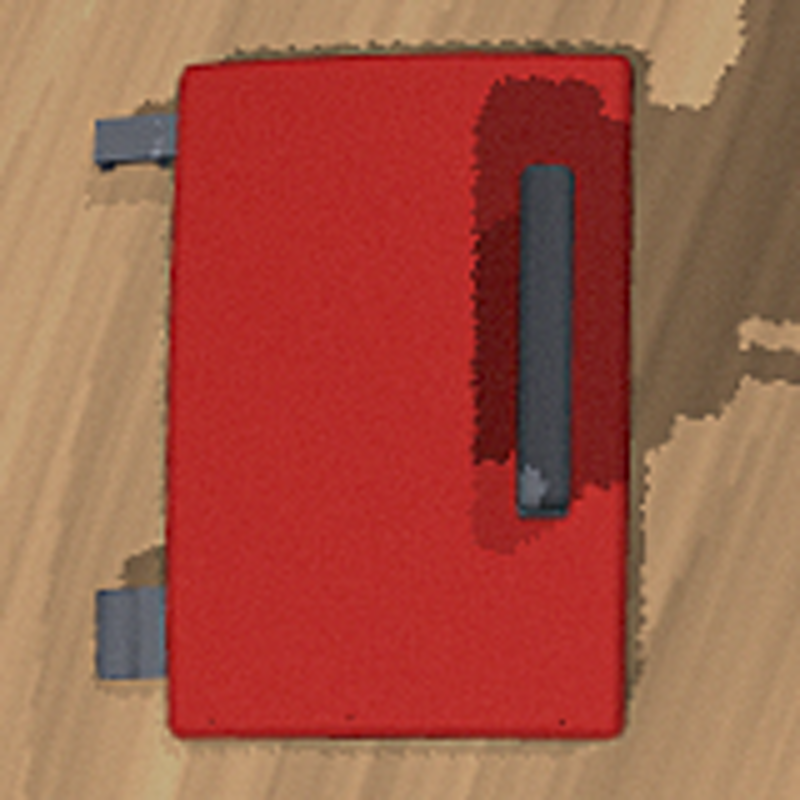

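```bash
python3 -m handwheel '[[1.04,0,0,0,60],[2.08,0,0,0,60],[3.12,0,0,0,60],[4.16,0,0,0,60],[5.2,0,0,0,60]]'; python3 -m handwheel '[[1.0,0,0,0.7,60],[2.0,0,0,1.5,60],[2.16,0,0,2.14,60],[2.16,0,0,2.14,60],[2.16,0,0,2.14,60]]'
python3 - <<'E'
from h import *
w=shot("wrist","w2"); print(w.s["ee_pos"],w.s["eef_rot"],w.s["q"].round(3))
crop(w,150,0,350,200,4,"c_w2")
E
```

```text
clock: 1.95
ee_pos: [0.5023, 0.1003, 0.2517]
eef_rot: [0.816, -0.578, 0.0, -0.0]
force: [1.9, 1.4, 0.0]
finger_gap: 0.68
clock: 2.58
ee_pos: [0.5445, -0.0203, 0.2514]
eef_rot: [-0.695, 0.719, 0.0, -0.0]
force: [0.0, 0.0, -0.9]
finger_gap: 0.687
[ 0.54448763 -0.02029522  0.25142509] [-6.94909057e-01  7.19097622e-01  9.90181472e-05 -5.18867626e-05] [ 0.322  0.145 -0.276 -0.    -1.15  -0.357]
```

View pics/w2.png

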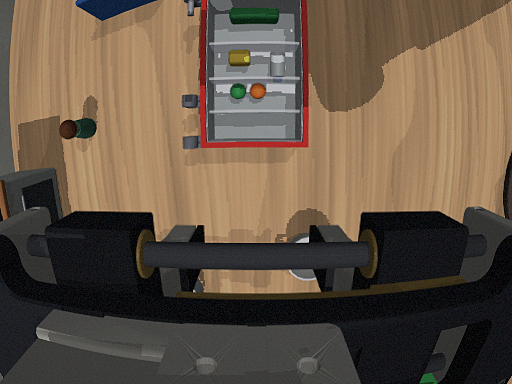

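View pics/c_w2.png

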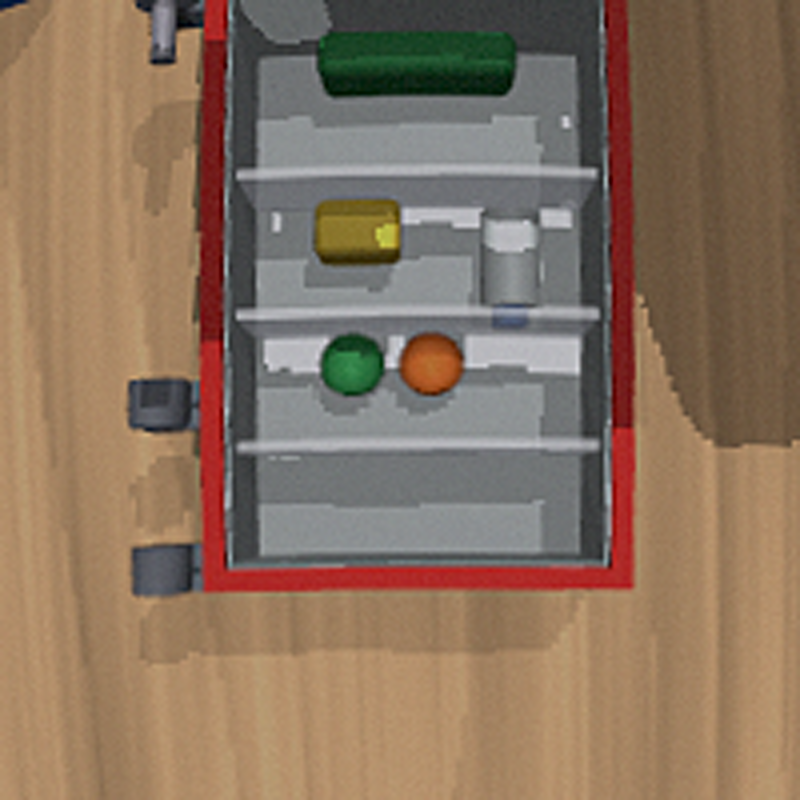

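Run:
```python
from h import *
w=shot("wrist")
hsv=cv2.cvtColor(w.img,cv2.COLOR_BGR2HSV)
m=(((hsv[...,0]<8)|(hsv[...,0]>172))&(hsv[...,1]>150)).astype(np.uint8)*255; m[160:]=0
c=max(cv2.findContours(m,0,1)[0],key=cv2.contourArea)[:,0]
# edges
L=[];Rr=[];B=[]
for r in range(5,138):
    x=np.where(m[r,180:330])[0]+180
    L.append(onz(w,(x[0]-.5,r),.066)[:2]); Rr.append(onz(w,(x[-1]+.5,r),.066)[:2])
for q in range(210,300):
    y=np.where(m[:160,q])[0]; B.append(onz(w,(q,y[-1]+.5),.066)[:2])
def fit(P):
    P=np.array(P,np.float32); l=cv2.fitLine(P,cv2.DIST_HUBER,0,.0001,.0001).ravel(); res=(P-l[2:])@np.array([-l[1],l[0]]); return l[:2],l[2:],np.abs(res).mean()
f=[fit(P) for P in(L,Rr,B)]
for d,p,e in f: print(np.degrees(np.arctan2(d[1],d[0])).round(2),p,e)
def inter(a,b): return np.linalg.solve(np.c_[a[0],-b[0]],b[1]-a[1])[0]*a[0]+a[1]
A=inter(f[0],f[2]);C=inter(f[1],f[2]); print("corner +x+y",A,"-x+y",C,np.linalg.norm(A-C))
def q(d): 
    d=d if d[1]>0 else -d; return np.arctan2(-d[0],d[1])
e=C-A; e=-e; yaws=[q(f[0][0]),q(f[1][0]),np.arctan2(e[1],e[0])];print("yaws",yaws)
yaw=np.mean(yaws); X=np.array([np.cos(yaw),np.sin(yaw)]);Y=np.array([-X[1],X[0]])
O=(A+C)/2-.09*Y; print("opening",O,"yaw",yaw,"mouth",O+.069*X+.09*Y,"handle tgt",O-.036*X-.006*Y)
for px in [(164,572),(160,405),(163,30)]:
    P=onz(w,np.array(px)/4+[150,0]-.375,.0765)[:2]-O; print(px,P@X,P@Y)
```

```text
88.27 [ 0.6018153  -0.14930013] 0.00020694635
88.09 [ 0.48619536 -0.14558463] 0.00038143308
-1.32 [ 0.5541263  -0.06311093] 0.0001746121
corner +x+y [ 0.6043787  -0.06426537] -x+y [ 0.48900166 -0.06161485] 0.11540748
yaws [np.float32(-0.030136185), np.float32(-0.03340788), np.float32(-0.022968657)]
opening [ 0.54409516 -0.1529027 ] yaw -0.028837575 mouth [ 0.61566144 -0.06492963] handle tgt [ 0.50793713 -0.15786219]
(164, 572) 0.06610120113659684 0.08370889914113927
(160, 405) 0.06619208789226924 0.03966769982722057
(163, 30) 0.06662897786652237 -0.06604207939867617
```

```bash
python3 -m handwheel '[[-0.95,0.38,0,-0.41,45],[-1.91,0.76,0,-0.82,45],[-2.87,1.13,0,-1.23,45],[-3.83,1.51,0,-1.63,45],[-4.79,1.89,0,-2.04,45]]'; python3 -m handwheel '[[0,0,1,0,45],[0,0,2,0,45],[0,0,2,0,45],[0,0,2,0,45]]';  python3 - <<'E'
from h import *
w=shot("wrist","w3"); s=w.s;print(s["ee_pos"],2*np.arctan2(s["eef_rot"][1],s["eef_rot"][0]))
b=shot("side"); crop(b,190,120,290,195,8,"c_s3")
E
```

```text
clock: 3.3
ee_pos: [0.4406, 0.2727, 0.2521]
eef_rot: [0.812, -0.584, 0.0, -0.001]
force: [2.0, 0.5, -0.3]
finger_gap: 0.516
clock: 3.8
ee_pos: [0.443, 0.2713, 0.1336]
eef_rot: [0.811, -0.586, 0.0, -0.001]
force: [-0.0, 0.8, 1.1]
finger_gap: 0.516
[0.44298486 0.27125829 0.13363788] -1.2510883158728179
```

View pics/w3.png

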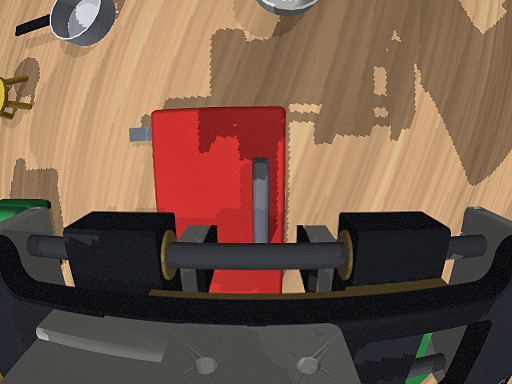

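View pics/c_s3.png

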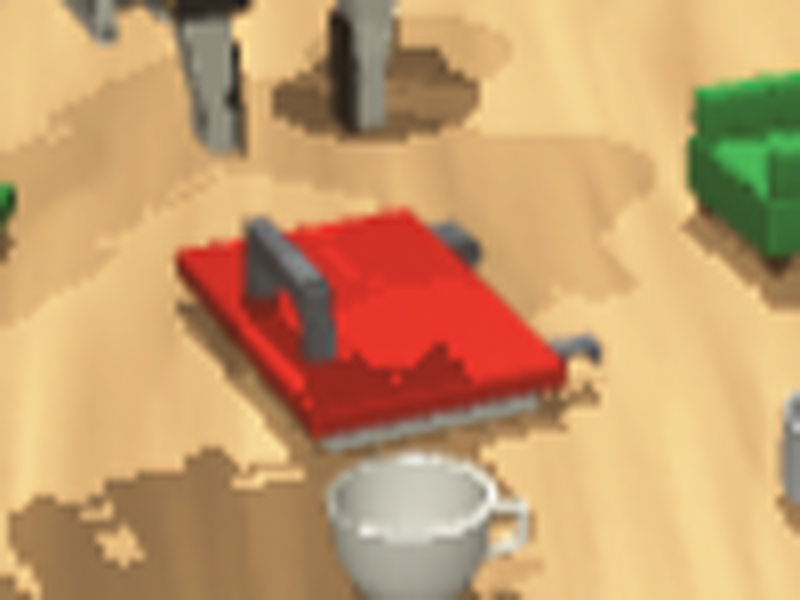

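The bar at (261,200) is centred between the fingers, so I'll go down.

```bash
python3 -m handwheel '[[0,0,0.5,0,45],[0,0,1.0,0,45],[0,0,1.28,0,45],[0,0,1.28,0,45]]'; python3 -m handwheel '[[0,0,0,0,10],[0,0,0,0,5],[0,0,0,0,5],[0,0,0,0,5],[0,0,0,0,5]]' 55
python3 - <<'E'
from h import *
s=env.read_state();print(s["ee_pos"],s["force"],s["torque"],2*np.arctan2(s["eef_rot"][1],s["eef_rot"][0]))
w=shot("wrist","w4")
E
```

```text
clock: 4.4
ee_pos: [0.4426, 0.2703, 0.0556]
eef_rot: [0.81, -0.586, 0.0, -0.0]
force: [0.1, -0.0, -0.5]
finger_gap: 0.512
clock: 5.03
ee_pos: [0.4421, 0.2701, 0.0551]
eef_rot: [0.81, -0.586, 0.0, -0.0]
force: [-2.5, -0.5, 6.3]
finger_gap: 0.131
[0.44211811 0.27006942 0.05512639] [-2.53705727 -0.46411356  6.34585265] [-0.11095041  0.89122334  0.11707927] -1.252663599023009
```

View pics/w4.png

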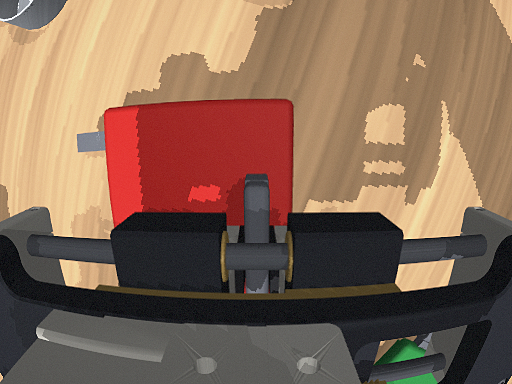

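```bash
python3 -m handwheel '[[0,0,-0.25,0,5],[0,0,-0.8,0,5],[0,0,-1.6,0,5],[0,0,-2.4,0,5],[0,0,-3.0,0,5]]'; python3 -m handwheel '[[0,0,0,0,5],[0,0,0,0,5]]'
python3 - <<'E'
from h import *
w=shot("wrist","w5"); s=w.s;print(s["ee_pos"],s["force"],s["torque"],2*np.arctan2(s["eef_rot"][1],s["eef_rot"][0]))
b=shot("side"); crop(b,180,60,300,150,6,"c_s5")
E
```

```text
clock: 5.7
ee_pos: [0.4423, 0.2701, 0.2378]
eef_rot: [0.81, -0.586, 0.0, -0.001]
force: [0.7, 0.5, -2.3]
finger_gap: 0.133
clock: 5.95
ee_pos: [0.4417, 0.2697, 0.2346]
eef_rot: [0.81, -0.586, -0.0, 0.0]
force: [0.4, -0.3, -2.0]
finger_gap: 0.132
[0.44167488 0.26966827 0.23461514] [ 0.40890262 -0.32041716 -2.0055736 ] [-0.01468468  0.0610815  -0.03154893] -1.2533139466786543
```

View pics/w5.png

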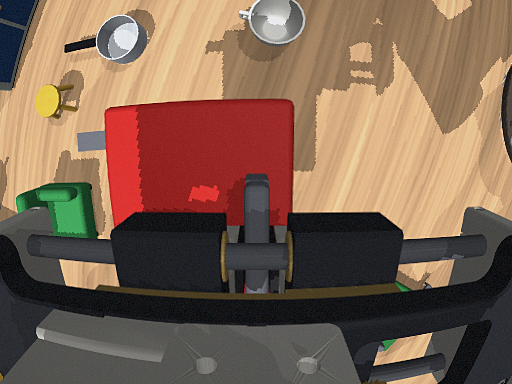

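View pics/c_s5.png

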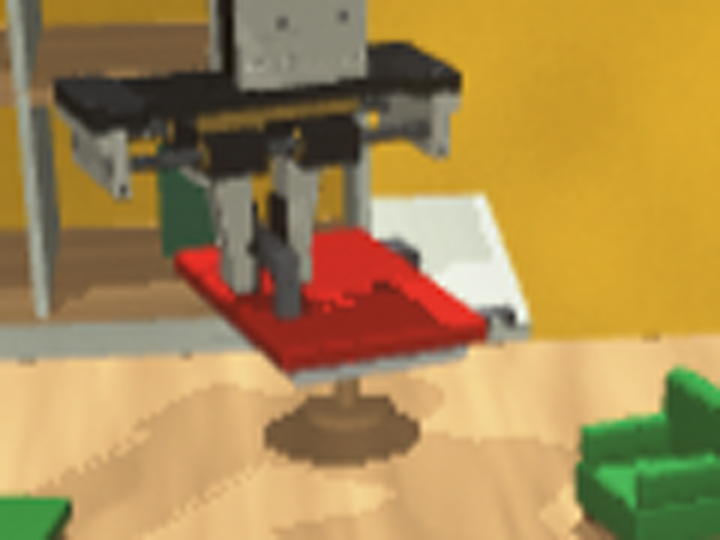

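Run:
```python
from h import *
w=shot("wrist")
hsv=cv2.cvtColor(w.img,cv2.COLOR_BGR2HSV)
m=(((hsv[...,0]<8)|(hsv[...,0]>172))&(hsv[...,1]>150)).astype(np.uint8)*255; m[230:]=0
z=w.s["ee_pos"][2]-.0311
Ti=np.linalg.inv(T(w.s))
def t(px): return (Ti@np.append(onz(w,px,z),1))[:2]
E=[];Rr=[];L=[]
for q in range(125,280):
    y=np.where(m[60:200,q])[0]+60; E.append(t((q,y[0]-.5)))
for r in range(115,205):
    x=np.where(m[r,80:320])[0]+80; Rr.append(t((x[-1]+.5,r))); L.append(t((x[0]-.5,r)))
for n,P in(("-y edge",E),("-x edge",Rr),("+x edge",L)):
    P=np.array(P); l=cv2.fitLine(P.astype(np.float32),cv2.DIST_HUBER,0,1e-4,1e-4).ravel(); print(n,np.degrees(np.arctan2(l[1],l[0])),np.median(P,0)*1000)
```

```text
-y edge 89.728386 [ 80.6368853  -30.45407378]
-x edge 0.40561602 [47.0837974  19.68800913]
+x edge -0.056745496 [ 49.06450515 -91.19630773]
```

```bash
python3 -m handwheel '[[0.7,0.12,0,0,5],[1.6,0.27,0,0,5],[2.6,0.43,0,0,5],[3.6,0.6,0,0,5],[4.6,0.76,0,0,5]]'; python3 -m handwheel '[[0.8,0.13,0,0.5,5],[1.6,0.27,0,1.0,5],[2.2,0.37,0,1.5,5],[2.53,0.425,0,2.0,5],[2.53,0.425,0,2.0,5]]';python3 -m handwheel '[[0,0,0,0,5],[0,0,0,0,5]]'
python3 - <<'E'
from h import *
w=shot("wrist","w6"); s=w.s
yaw=2*np.arctan2(s["eef_rot"][1],s["eef_rot"][0]); yaw=(yaw+np.pi)%(2*np.pi)-np.pi
print(s["ee_pos"],s["force"],yaw)
d=np.array([.5077,-.1587])-s["ee_pos"][:2]; tx=np.array([np.cos(yaw),np.sin(yaw)]);ty=np.array([tx[1],-tx[0]])
print("move units",d@tx/.06,d@ty/.06,"turn",-np.degrees(-1.602-yaw)/10)
b=shot("side"); crop(b,210,130,330,270,5,"c_s6")
E
```

```text
clock: 6.72
ee_pos: [0.4848, -0.0083, 0.2341]
eef_rot: [0.81, -0.586, -0.0, 0.001]
force: [1.7, 0.6, -1.3]
finger_gap: 0.133
clock: 7.35
ee_pos: [0.5078, -0.1597, 0.2335]
eef_rot: [-0.695, 0.719, 0.001, -0.001]
force: [0.4, 0.9, -1.6]
finger_gap: 0.135
clock: 7.6
ee_pos: [0.5082, -0.1578, 0.2346]
eef_rot: [-0.697, 0.717, 0.0, -0.0]
force: [-0.0, 0.0, -1.2]
finger_gap: 0.135
[ 0.50819325 -0.15782896  0.2346057 ] [-0.0123139   0.00145766 -1.19179187] -1.6003107130832106
move units 0.014753592907789869 0.007788897586672113 turn 0.009678901071870524
```

View pics/w6.png

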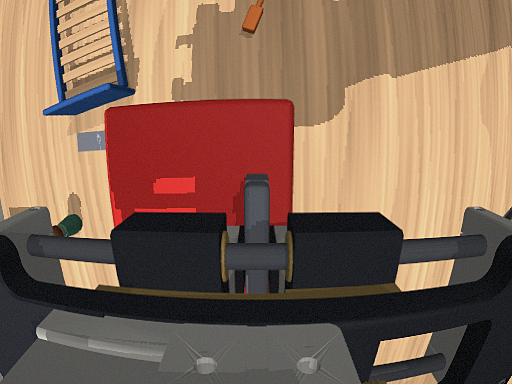

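View pics/c_s6.png

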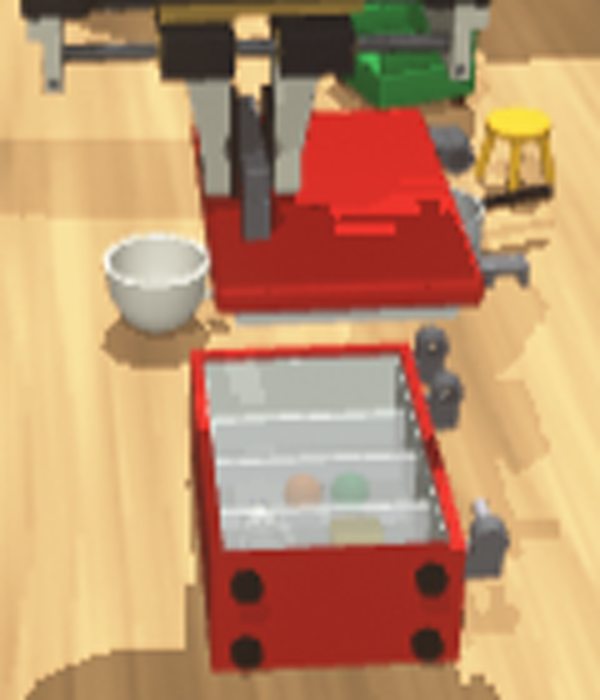

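```bash
python3 -m handwheel '[[0.01,0.01,0.6,0,5],[0.01,0.01,1.2,0,5],[0.01,0.01,1.6,0,5],[0.01,0.01,1.7,0,5],[0.01,0.01,1.7,0,5]]'; python3 -m handwheel '[[0,0,0.06,0,5],[0,0,0.12,0,5],[0,0,0.18,0,5],[0,0,0.24,0,5],[0,0,0.24,0,5]]'
python3 - <<'E'
from h import *
b=shot("side"); s=b.s; print(s["ee_pos"],s["force"],s["torque"]); crop(b,210,130,330,270,5,"c_s7")
E
```

```text
clock: 8.32
ee_pos: [0.508, -0.1589, 0.1332]
eef_rot: [-0.696, 0.718, -0.0, -0.0]
force: [-0.1, 0.9, -1.0]
finger_gap: 0.134
clock: 8.95
ee_pos: [0.5075, -0.1592, 0.118]
eef_rot: [-0.696, 0.718, 0.0, -0.0]
force: [-0.5, -0.8, -0.8]
finger_gap: 0.132
[ 0.5074524  -0.15917264  0.11803922] [-0.5327314  -0.7649529  -0.78056146] [0.05822327 0.02243532 0.01650332]
```

View pics/c_s7.png

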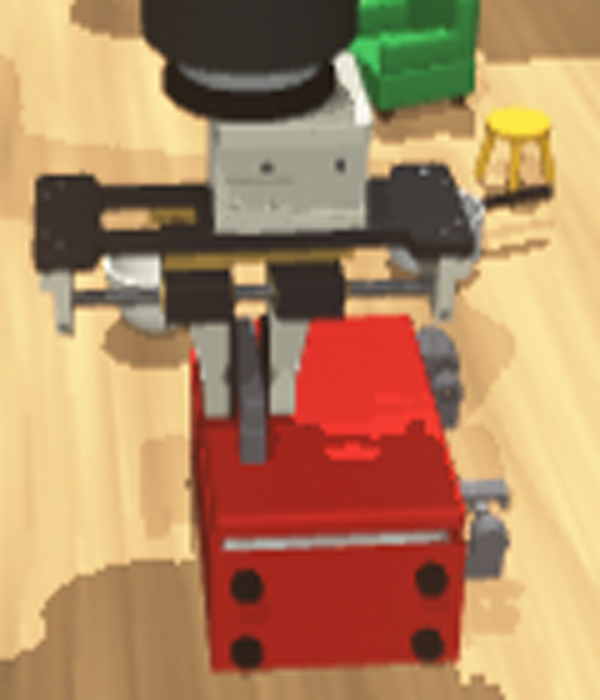

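```bash
python3 -m handwheel '[[0,0,0.04,0,5],[0,0,0.08,0,5],[0,0,0.11,0,5],[0,0,0.13,0,5],[0,0,0.13,0,5]]'
python3 - <<'E'
from h import *
b=shot("side"); s=b.s; print(s["ee_pos"],s["force"],s["torque"]); crop(b,210,130,330,270,5,"c_s8")
E
```

```text
clock: 9.62
ee_pos: [0.5076, -0.1591, 0.1111]
eef_rot: [-0.696, 0.718, -0.0, -0.0]
force: [-3.2, 1.1, 4.8]
finger_gap: 0.13
[ 0.50757524 -0.15911301  0.11112469] [-3.21293405  1.10396093  4.82149574] [0.55491471 0.98379824 0.00280002]
```

View pics/c_s8.png

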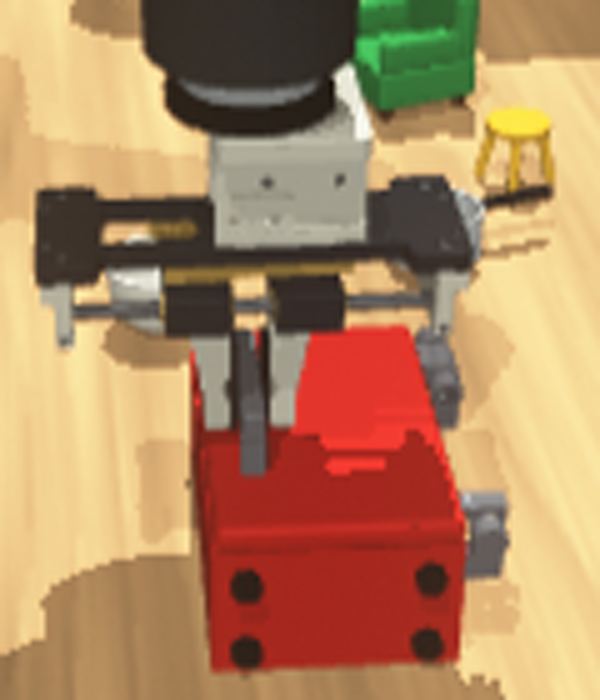

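```bash
python3 -m handwheel '[[0,0,-0.02,0,40],[0,0,-0.02,0,40],[0,0,-0.02,0,40]]'; python3 -m handwheel '[[0,0,-0.5,0,40],[0,0,-1.4,0,40],[0.5,0,-2.0,0,40],[1.3,0,-2.0,0,50],[1.3,0,-2.0,0,50]]'; python3 -m handwheel '[[0,0,0,0,50],[0,0,0,0,50]]'
python3 - <<'E'
from h import *
w=shot("wrist","w9");  print(w.s["ee_pos"],w.s["eef_rot"],w.s["force"])
a=shot("scene");crop(a,160,140,260,215,8,"c_a9"); b=shot("side"); crop(b,210,130,330,270,5,"c_s9")
E
```

```text
clock: 10.05
ee_pos: [0.5077, -0.1591, 0.1117]
eef_rot: [-0.696, 0.718, -0.0, 0.0]
force: [-0.2, 0.0, -0.2]
finger_gap: 0.409
clock: 10.68
ee_pos: [0.505, -0.2392, 0.2319]
eef_rot: [-0.695, 0.719, -0.0, 0.0]
force: [0.1, 0.1, -0.9]
finger_gap: 0.559
clock: 10.92
ee_pos: [0.5052, -0.2364, 0.2315]
eef_rot: [-0.696, 0.718, 0.0, -0.0]
force: [0.2, -0.2, 0.9]
finger_gap: 0.575
[ 0.5051814  -0.23643233  0.23147497] [-6.96230156e-01  7.17818565e-01  2.33685811e-04 -1.48387033e-04] [ 0.16895399 -0.23424892  0.91876509]
```

View pics/w9.png

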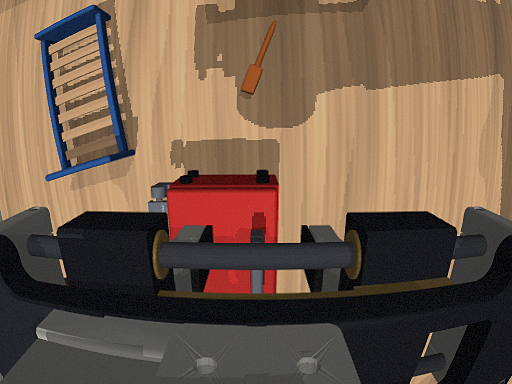

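View pics/c_a9.png

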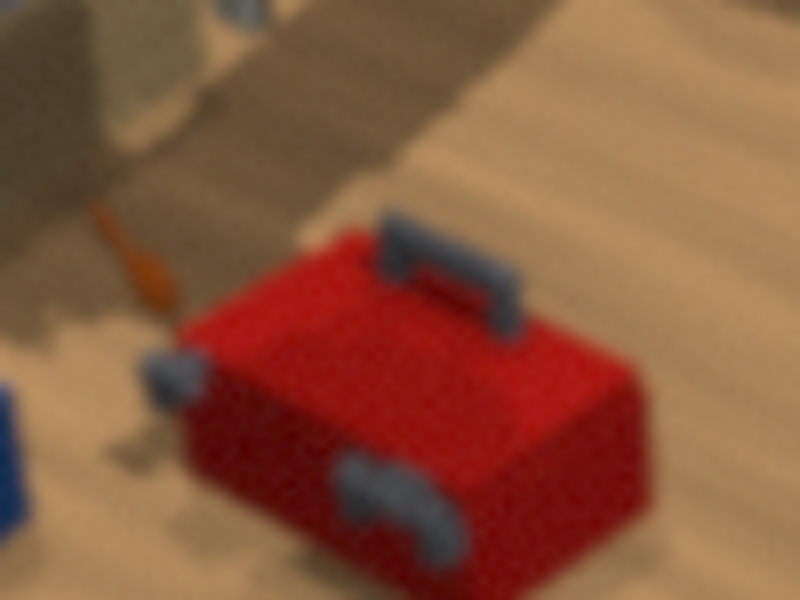

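View pics/c_s9.png

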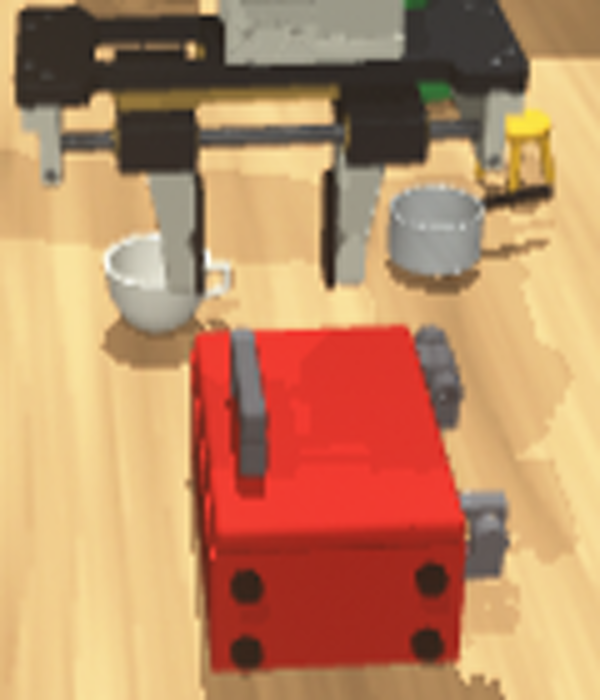

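The door is shut with its knuckle between the fridge's. The pin's grip is at (251,80) and its tip at (274,21), so I'll measure the pin.

```bash
cat > pin.py <<'E'
from h import *
w=shot("wrist")
hsv=cv2.cvtColor(w.img,cv2.COLOR_BGR2HSV)
m=((hsv[...,0]>3)&(hsv[...,0]<16)&(hsv[...,1]>165)).astype(np.uint8)*255; m[200:]=0
c=max(cv2.findContours(m,0,1)[0],key=cv2.contourArea)
x,y,ww,hh=cv2.boundingRect(c); print("bbox",x,y,ww,hh)
o=cv2.morphologyEx(cv2.drawContours(m*0,[c],-1,255,-1),cv2.MORPH_OPEN,np.ones((7,7)))
s=cv2.drawContours(m*0,[c],-1,255,-1)&~cv2.dilate(o,np.ones((5,5)))
G=np.argwhere(o)[:,::-1]; S=np.argwhere(s)[:,::-1]
Gp=np.array([onz(w,p,.012)[:2] for p in G]); Sp=np.array([onz(w,p,.009)[:2] for p in S])
print("grip centroid",Gp.mean(0),"grip rect",cv2.minAreaRect((Gp*1000).astype(np.float32)))
l=cv2.fitLine(Sp.astype(np.float32),cv2.DIST_HUBER,0,1e-4,1e-4).ravel(); d=l[:2]*(1 if l[1]<0 else -1)
t=(Sp-l[2:])@d; tip=l[2:]+d*t.max(); print("shaft dir deg",np.degrees(np.arctan2(d[1],d[0])),"tip",tip,"start",l[2:]+d*t.min(),"pin_grip from tip",tip-d*.083)
v=Gp.mean(0); e=tip-v; print("dir grip->tip",np.degrees(np.arctan2(e[1],e[0])),np.linalg.norm(e))
crop(w,max(x-30,0),max(y-20,0),x+ww+30,y+hh+20,6,"c_pin2")
E
python3 pin.py
```

```text
bbox 241 20 36 74
grip centroid [ 0.50802184 -0.35786683] grip rect ((507.8302917480469, -358.33941650390625), (35.85860061645508, 15.598288536071777), 70.39691162109375)
shaft dir deg -112.37489 tip [ 0.47762822 -0.43270432] start [ 0.50023037 -0.37779914] pin_grip from tip [ 0.50922345 -0.35595315]
dir grip->tip -112.10346309743967 0.08077389728847177
```

View pics/c_pin2.png

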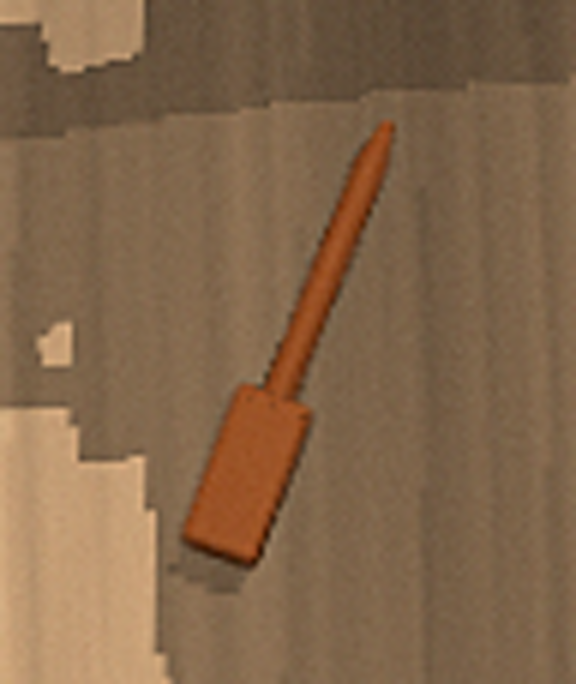

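Run:
```python
from h import *
a=shot("scene");b=shot("side")
crop(a,95,105,195,180,8,"c_crate"); 
cv2.imwrite("pics/c_crate2.png",b.img[270:384,150:340].repeat(4,0).repeat(4,1))
for p,q in(((152,150),(293,312)),((184,130),(182,325))): print(tri((a,b),(p,q)))
```

```text
[ 0.53021735 -0.47157864  0.08816893]
[ 0.34286706 -0.48468543  0.08983007]
```

View pics/c_crate.png

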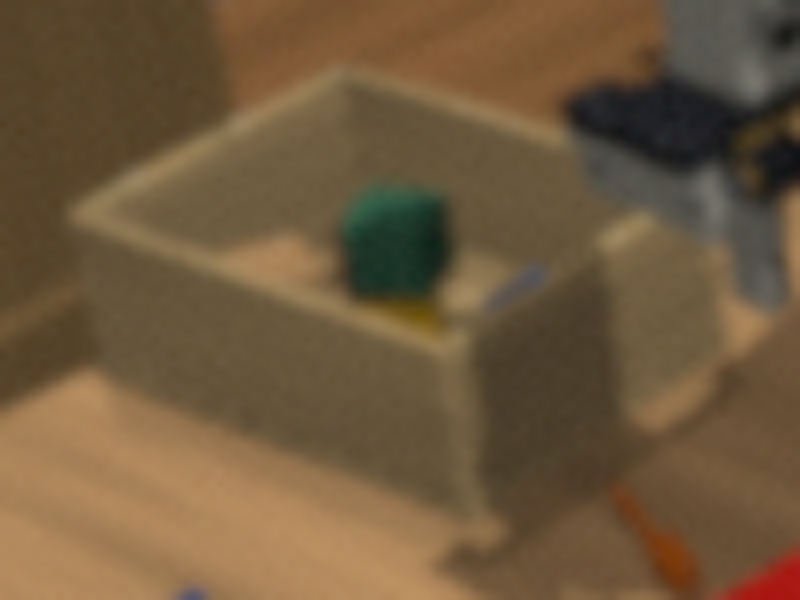

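View pics/c_crate2.png

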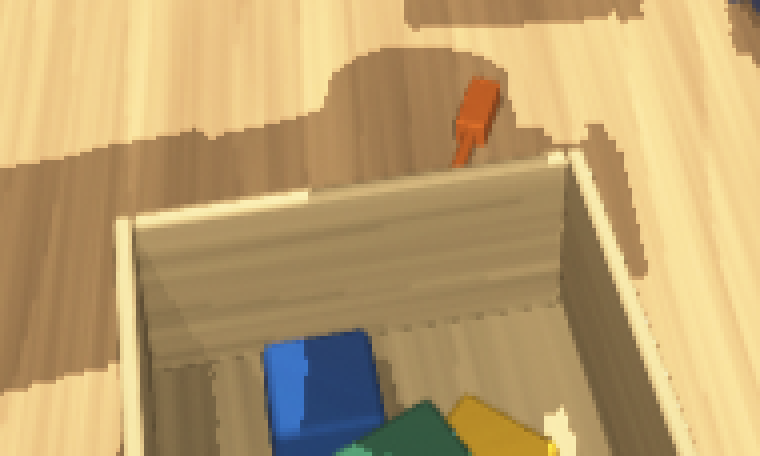

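Run:
```python
from h import *
w=shot("wrist")
for p in((132,153),(124,140),(112,20),(108,10),(45,178)):
    print(p,onz(w,p,.0).round(3),onz(w,p,.05).round(3),onz(w,p,.075).round(3))
```

```text
(132, 153) [ 0.667 -0.277  0.   ] [ 0.645 -0.28   0.05 ] [ 0.634 -0.282  0.075]
(124, 140) [ 0.677 -0.295  0.   ] [ 0.654 -0.296  0.05 ] [ 0.642 -0.296  0.075]
(112, 20) [ 0.693 -0.463  0.   ] [ 0.667 -0.441  0.05 ] [ 0.654 -0.43   0.075]
(108, 10) [ 0.7  -0.48  0.  ] [ 0.673 -0.456  0.05 ] [ 0.66  -0.444  0.075]
(45, 178) [ 0.824 -0.252  0.   ] [ 0.78  -0.259  0.05 ] [ 0.758 -0.262  0.075]
```

```bash
python3 -m handwheel '[[0.8,-0.05,0.4,0.7,40],[1.6,-0.1,0.9,1.4,40],[1.99,-0.12,1.5,2.0,40],[1.99,-0.12,2.1,2.0,40],[1.99,-0.12,2.1,2.0,40]]'; python3 -m handwheel '[[0,0,0,0,40],[0,0,0,0,40]]'
python3 - <<'E'
from h import *
w=shot("wrist","w10"); s=w.s
yaw=2*np.arctan2(s["eef_rot"][1],s["eef_rot"][0]); yaw=(yaw+np.pi)%(2*np.pi)-np.pi
d=np.array([.5087,-.3562])-s["ee_pos"][:2]; tx=np.array([np.cos(yaw),np.sin(yaw)]);ty=np.array([tx[1],-tx[0]])
print(s["ee_pos"],np.degrees(yaw),"move units",d@tx/.06,d@ty/.06)
E
```

```text
clock: 11.9
ee_pos: [0.5067, -0.3562, 0.1028]
eef_rot: [-0.56, 0.828, 0.003, -0.002]
force: [-0.5, 0.8, 1.0]
finger_gap: 0.455
clock: 12.15
ee_pos: [0.5099, -0.3567, 0.1078]
eef_rot: [-0.561, 0.828, -0.001, 0.001]
force: [-0.6, -0.5, -0.4]
finger_gap: 0.455
[ 0.50991125 -0.35671514  0.10784034] -111.73609994350421 move units -0.0004991108919693928 0.02193176883157584
```

View pics/w10.png

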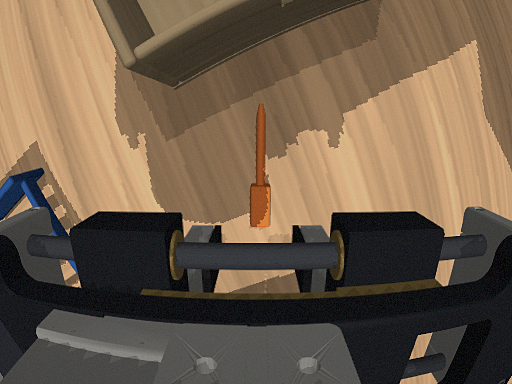

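```bash
python3 -m handwheel '[[0,0.02,0.4,0,40],[0,0.02,0.8,0,40],[0,0.02,1.1,0,40],[0,0.02,1.31,0,40],[0,0.02,1.31,0,40]]'; python3 -m handwheel '[[0,0,0,0,30],[0,0,0,0,20],[0,0,0,0,10],[0,0,0,0,8],[0,0,0,0,8]]' 30; python3 -m handwheel '[[0,0,0,0,8],[0,0,0,0,8]]'
python3 - <<'E'
from h import *
w=shot("wrist","w11"); s=w.s;print(s["ee_pos"],s["force"])
E
```

```text
clock: 12.82
ee_pos: [0.5075, -0.3562, 0.0267]
eef_rot: [-0.561, 0.828, 0.0, -0.0]
force: [-0.1, -0.1, 0.2]
finger_gap: 0.456
clock: 13.45
ee_pos: [0.5078, -0.3563, 0.0277]
eef_rot: [-0.561, 0.828, -0.0, 0.0]
force: [-0.7, 1.4, 5.5]
finger_gap: 0.18
clock: 13.7
ee_pos: [0.5078, -0.3563, 0.0277]
eef_rot: [-0.561, 0.828, -0.0, 0.0]
force: [-1.5, 0.5, 5.6]
finger_gap: 0.181
[ 0.50776573 -0.35628992  0.02765762] [-1.47494505  0.49414903  5.56649771]
```

View pics/w11.png

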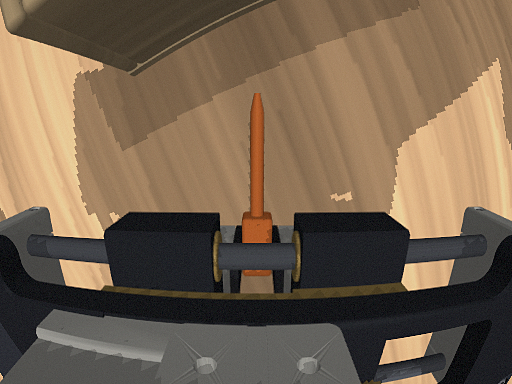

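```bash
python3 -m handwheel '[[0,0,-0.3,0,8],[0,0,-0.9,0,8],[0,0,-1.7,0,8],[0,0,-2.5,0,8],[0,0,-2.8,0,8]]'; python3 -m handwheel '[[0,0,0,0,8],[0,0,0,0,8]]'
python3 - <<'E'
from h import *
w=shot("wrist","w12"); s=w.s;print(s["ee_pos"],s["eef_rot"],s["force"])
Ti=np.linalg.inv(T(s))
hsv=cv2.cvtColor(w.img,cv2.COLOR_BGR2HSV)
m=((hsv[...,0]>3)&(hsv[...,0]<16)&(hsv[...,1]>165)).astype(np.uint8); m[:60]=0;m[300:]=0
P=[]
for r in range(80,250,6):
    x=np.where(m[r,235:280])[0]+235
    if len(x)>1:
        zz=s["ee_pos"][2]-.0197
        q=(Ti@np.append(onz(w,((x[0]+x[-1])/2,r),zz),1))[:2]*1000; print(r,x[0],x[-1],q.round(1))
r0=np.where(m[:,250:264].any(1))[0]; print("first row",r0[0])
crop(w,200,70,320,290,3,"c_w12")
E
```

```text
clock: 14.38
ee_pos: [0.5087, -0.3568, 0.1999]
eef_rot: [-0.561, 0.828, -0.002, 0.002]
force: [0.2, 0.6, -1.0]
finger_gap: 0.18
clock: 14.62
ee_pos: [0.507, -0.3559, 0.1947]
eef_rot: [-0.561, 0.828, 0.0, -0.0]
force: [0.4, -0.8, -0.8]
finger_gap: 0.18
[ 0.50701768 -0.3559128   0.19467162] [-5.60600002e-01  8.28086595e-01  4.62456821e-04 -1.22372549e-04] [ 0.35804173 -0.82136934 -0.76961566]
98 253 260 [79.3 -1.1]
104 252 261 [76.2 -1.1]
110 251 262 [73.1 -1.1]
116 251 262 [70.1 -1.1]
122 251 263 [67.  -0.9]
128 251 263 [63.9 -0.9]
134 251 263 [60.8 -0.9]
140 250 262 [57.7 -1.4]
146 250 262 [54.7 -1.4]
152 250 263 [51.6 -1.2]
158 250 263 [48.5 -1.2]
164 250 262 [45.3 -1.4]
170 251 262 [42.2 -1.2]
176 251 262 [39.  -1.2]
182 251 262 [35.9 -1.2]
188 251 262 [32.7 -1.2]
194 251 262 [29.4 -1.2]
200 251 262 [26.2 -1.2]
206 251 262 [22.9 -1.2]
212 245 267 [19.5 -1.4]
218 242 270 [16.2 -1.4]
224 242 271 [12.7 -1.2]
230 241 272 [ 9.3 -1.2]
236 242 271 [ 5.7 -1.2]
242 242 271 [ 2.2 -1.2]
first row 93
```

View pics/c_w12.png

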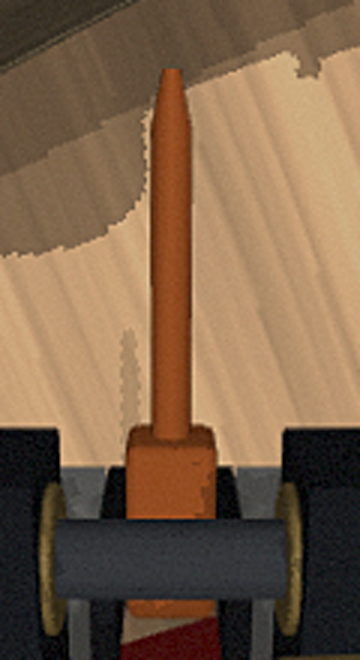

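```bash
python3 -m handwheel '[[-0.7,0.08,0,0,8],[-1.6,0.18,0,0,8],[-2.6,0.29,0,0,8],[-3.6,0.4,0,0,8],[-4.6,0.51,0,0,8]]'; python3 -m handwheel '[[-0.8,0.09,0,-0.6,8],[-1.6,0.18,0,-1.2,8],[-2.1,0.23,0.3,-1.8,8],[-2.26,0.25,0.6,-2.0,8],[-2.26,0.25,0.8,-2.0,8]]';python3 -m handwheel '[[0,0,0,0,8],[0,0,0,0,8]]'
python3 - <<'E'
from h import *
w=shot("wrist","w13"); s=w.s
yaw=2*np.arctan2(s["eef_rot"][1],s["eef_rot"][0]); yaw=(yaw+np.pi)%(2*np.pi)-np.pi
d=np.array([.6175,.043])-s["ee_pos"][:2]; tx=np.array([np.cos(yaw),np.sin(yaw)]);ty=np.array([tx[1],-tx[0]])
print(s["ee_pos"],yaw,"move units",d@tx/.06,d@ty/.06)
crop(w,150,0,310,230,3,"c_w13")
E
```

```text
clock: 15.3
ee_pos: [0.5814, -0.0867, 0.1941]
eef_rot: [-0.561, 0.828, 0.0, -0.001]
force: [0.8, 0.4, -0.1]
finger_gap: 0.181
clock: 15.92
ee_pos: [0.6171, 0.0428, 0.1449]
eef_rot: [-0.696, 0.718, 0.001, -0.001]
force: [0.1, -0.5, 0.1]
finger_gap: 0.175
clock: 16.18
ee_pos: [0.6182, 0.0419, 0.1477]
eef_rot: [-0.695, 0.719, -0.0, 0.0]
force: [0.1, 0.0, 0.0]
finger_gap: 0.179
[0.61819423 0.04192021 0.14765947] -1.6037323069942087 move units -0.017605711913033506 0.012156767922664522
```

View pics/w13.png

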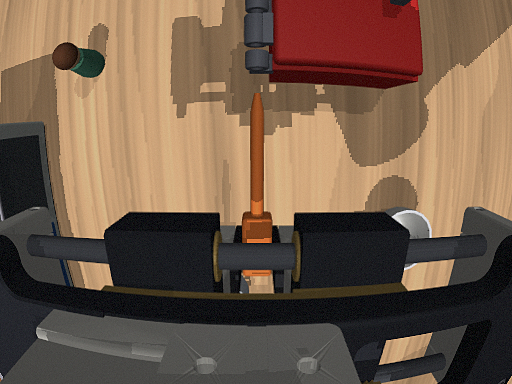

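View pics/c_w13.png

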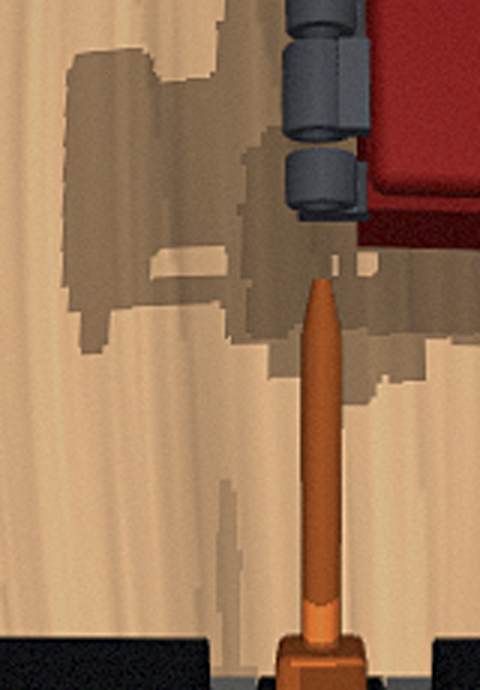

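```bash
python3 -m handwheel '[[0,0.01,0.4,0,8],[0,0.01,0.8,0,8],[0,0.01,1.0,0,8],[0,0.01,1.0,0,8],[0,0.01,1.0,0,8]]'
python3 - <<'E'
from h import *
w=shot("wrist","w14"); s=w.s
yaw=2*np.arctan2(s["eef_rot"][1],s["eef_rot"][0]); yaw=(yaw+np.pi)%(2*np.pi)-np.pi
print(s["ee_pos"],yaw,s["force"])
crop(w,180,0,340,230,3,"c_w14")
b=shot("side"); crop(b,240,150,360,240,6,"c_s14")
a=shot("scene"); crop(a,170,140,290,230,6,"c_a14")
E
```

```text
clock: 16.85
ee_pos: [0.6181, 0.043, 0.0882]
eef_rot: [-0.696, 0.718, -0.0, 0.001]
force: [-0.2, -0.0, -0.4]
finger_gap: 0.178
[0.61814645 0.04300533 0.08822934] -1.6019872979332632 [-0.20461751 -0.01189786 -0.36304336]
```

View pics/c_w14.png

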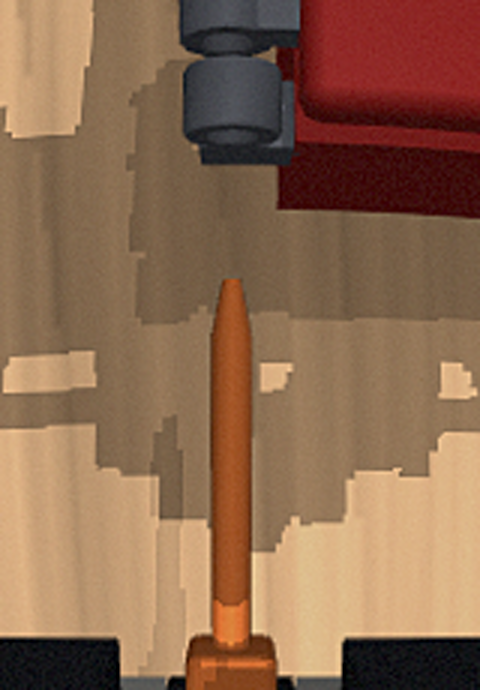

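View pics/c_s14.png

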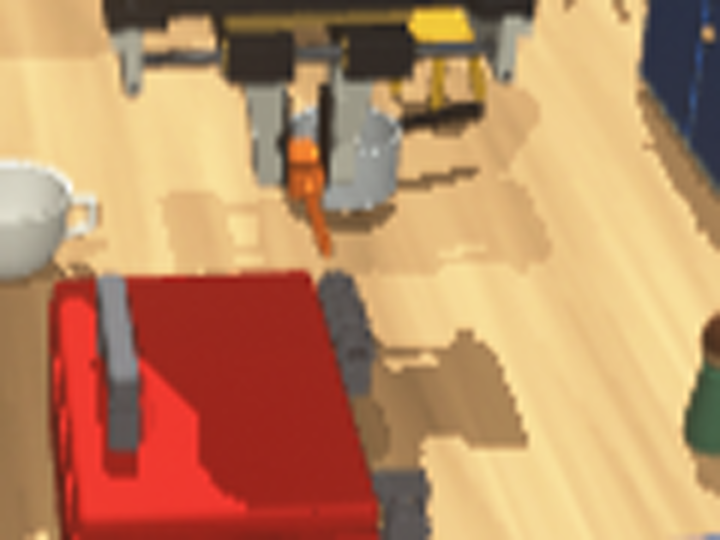

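View pics/c_a14.png

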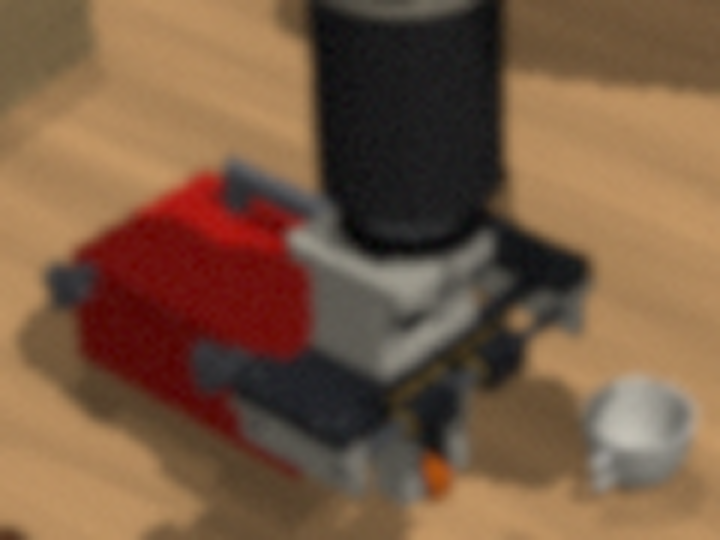

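The bore mouth at crop (232,132) sits right on the pin's line at column 232. I'll feed the pin in gently.

```bash
python3 -m handwheel '[[0.15,0,0,0,8],[0.3,0,0,0,8],[0.4,0,0,0,8],[0.48,0,0,0,8],[0.56,0,0,0,8]]';python3 -m handwheel '[[0.06,0,0,0,8],[0.12,0,0,0,8],[0.12,0,0,0,8]]'
python3 - <<'E'
from h import *
w=shot("wrist","w15"); s=w.s
print(s["ee_pos"],s["force"],s["torque"])
crop(w,180,0,340,230,3,"c_w15")
E
```

```text
clock: 17.62
ee_pos: [0.6164, 0.0089, 0.0872]
eef_rot: [-0.696, 0.718, 0.0, 0.0]
force: [-0.2, 0.5, -0.8]
finger_gap: 0.175
clock: 18.0
ee_pos: [0.6161, 0.0019, 0.0871]
eef_rot: [-0.696, 0.718, 0.0, -0.0]
force: [-0.1, -0.5, 0.3]
finger_gap: 0.181
[0.61614754 0.00193177 0.08714449] [-0.08115952 -0.4804009   0.30079995] [ 0.1560557  -0.04118358 -0.04270229]
```

View pics/c_w15.png

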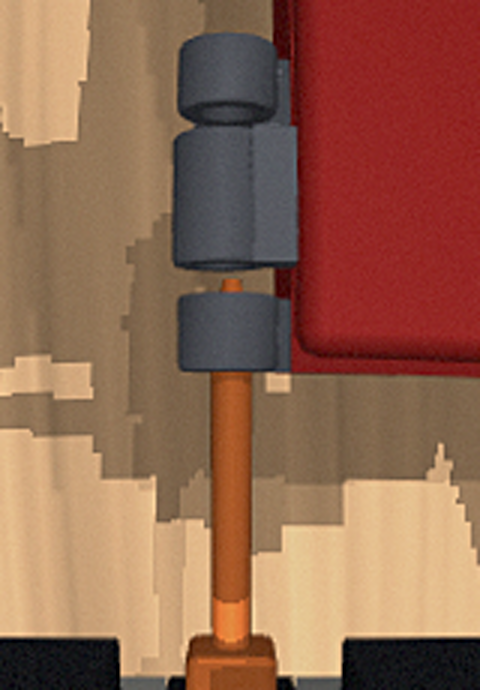

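```bash
python3 -m handwheel '[[0.08,-0.012,0,0,8],[0.16,-0.012,0,0,8],[0.24,-0.012,0,0,8],[0.32,-0.012,0,0,8],[0.32,-0.012,0,0,8]]'
python3 - <<'E'
from h import *
w=shot("wrist","w16"); s=w.s
print(s["ee_pos"],s["force"],s["torque"])
crop(w,180,0,340,230,3,"c_w16")
E
```

```text
clock: 18.68
ee_pos: [0.6162, -0.0175, 0.0871]
eef_rot: [-0.696, 0.718, 0.0, -0.0]
force: [0.3, 0.3, -0.9]
finger_gap: 0.176
[ 0.61624062 -0.01751409  0.08713686] [ 0.30735016  0.2731617  -0.92376499] [ 0.07029054 -0.00087666 -0.03068777]
```

View pics/c_w16.png

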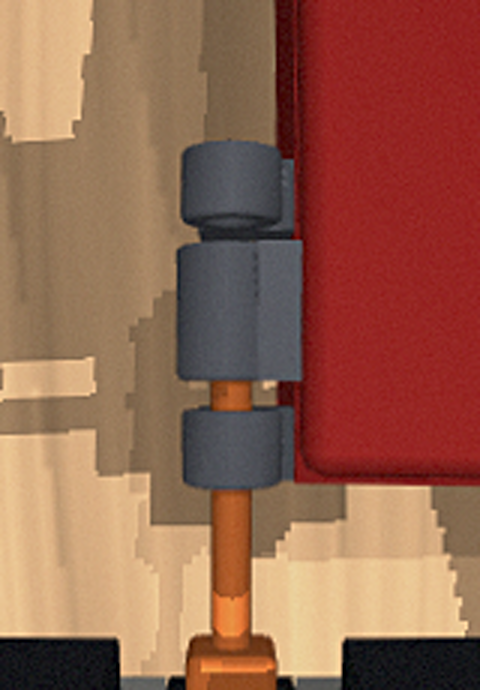

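```bash
python3 -m handwheel '[[0.08,0,0,0,8],[0.16,0,0,0,8],[0.24,0,0,0,8],[0.32,0,0,0,8],[0.32,0,0,0,8]]'
python3 - <<'E'
from h import *
w=shot("wrist","w17"); s=w.s
print(s["ee_pos"],s["force"],s["torque"])
crop(w,180,0,340,230,3,"c_w17")
E
```

```text
clock: 19.35
ee_pos: [0.6156, -0.0367, 0.0871]
eef_rot: [-0.696, 0.718, 0.0, -0.0]
force: [0.4, -0.3, -0.7]
finger_gap: 0.181
[ 0.61561574 -0.03668207  0.08714913] [ 0.35200023 -0.26177804 -0.68879539] [ 0.09748815 -0.04500838 -0.05231017]
```

View pics/c_w17.png

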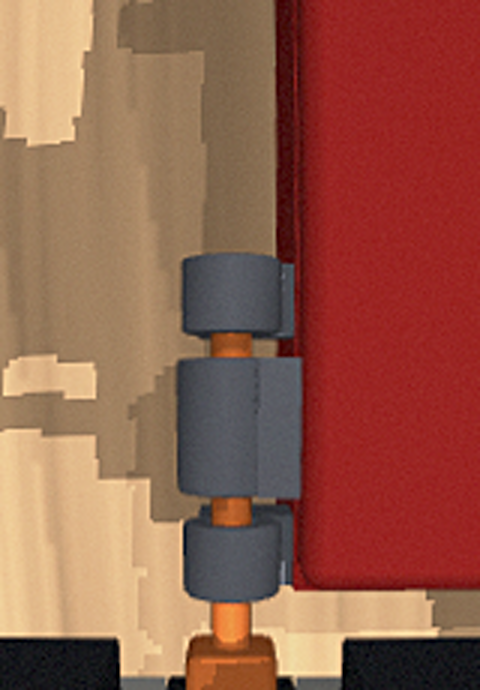

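```bash
python3 -m handwheel '[[0.05,0,0,0,8],[0.1,0,0,0,8],[0.14,0,0,0,8],[0.16,0,0,0,8],[0.16,0,0,0,8]]';python3 -m handwheel '[[0.02,0,0,0,8],[0.02,0,0,0,8]]'
python3 - <<'E'
from h import *
w=shot("wrist","w18"); s=w.s
print(s["ee_pos"],s["force"],s["torque"])
crop(w,180,0,340,230,3,"c_w18")
E
```

```text
clock: 20.02
ee_pos: [0.6154, -0.046, 0.0872]
eef_rot: [-0.696, 0.718, 0.0, -0.0]
force: [0.4, 0.1, -0.9]
finger_gap: 0.181
clock: 20.27
ee_pos: [0.6154, -0.0463, 0.0872]
eef_rot: [-0.696, 0.718, 0.0, 0.0]
force: [-1.3, 5.2, 0.3]
finger_gap: 0.183
[ 0.61538743 -0.04630175  0.08717138] [-1.26044672  5.16146366  0.34600383] [ 1.90757726e+00  2.85097707e-01 -1.65025766e-03]
```

View pics/c_w18.png

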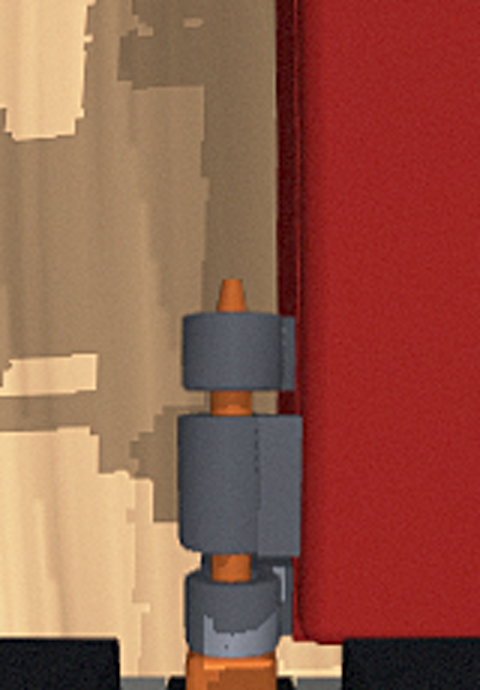

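The grip is seated: 5 N reaction, and the tip is about 6 mm past the far knuckle. I'll let go and rise.

```bash
python3 -m handwheel '[[0,0,0,0,18],[0,0,0,0,22],[0,0,0,0,30],[0,0,0,0,40],[0,0,0,0,40]]'; python3 -m handwheel '[[0,0,-0.4,0,40],[0,0,-1.0,0,40],[0,0,-1.6,0,40],[-0.5,0,-2.2,0,40],[-1.0,0,-2.2,0,40]]';python3 -m handwheel '[[0,0,0,0,40],[0,0,0,0,40]]'
python3 - <<'E'
from h import *
w=shot("wrist","w19"); s=w.s
print(s["ee_pos"],s["force"],s["clock"])
crop(w,180,0,340,200,4,"c_w19")
b=shot("side","s19"); crop(b,230,140,350,260,5,"c_s19")
a=shot("scene"); crop(a,160,140,290,235,6,"c_a19")
E
```

```text
clock: 20.95
ee_pos: [0.6153, -0.0471, 0.0871]
eef_rot: [-0.696, 0.718, 0.0, -0.0]
force: [0.7, 0.1, -0.2]
finger_gap: 0.445
clock: 21.58
ee_pos: [0.6189, 0.0135, 0.2229]
eef_rot: [-0.696, 0.718, -0.002, 0.003]
force: [0.6, 0.1, -0.5]
finger_gap: 0.453
clock: 21.82
ee_pos: [0.6169, 0.0128, 0.2189]
eef_rot: [-0.696, 0.718, 0.0, -0.0]
force: [0.9, 0.2, -0.1]
finger_gap: 0.459
[0.61694591 0.01279073 0.21886579] [ 0.9083641   0.16714575 -0.1275412 ] 21.825
```

View pics/c_w19.png

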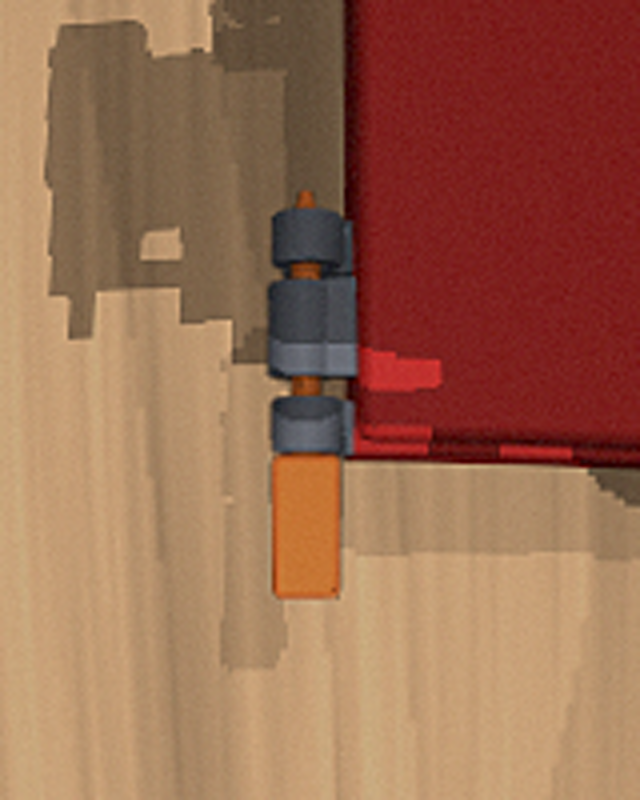

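View pics/c_s19.png

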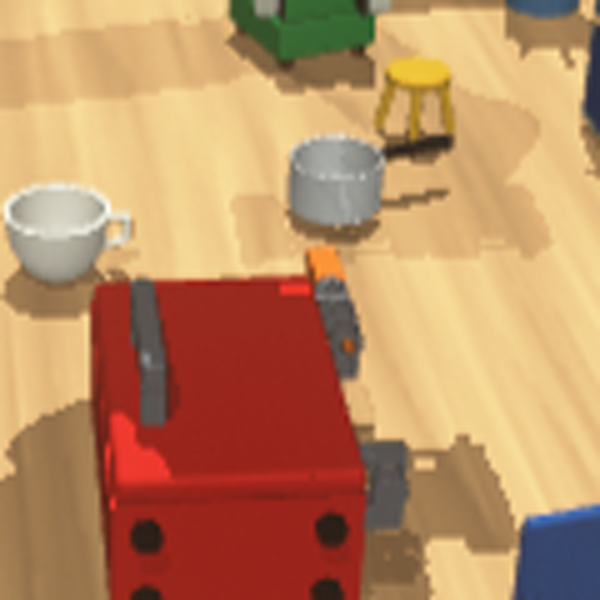

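View pics/c_a19.png

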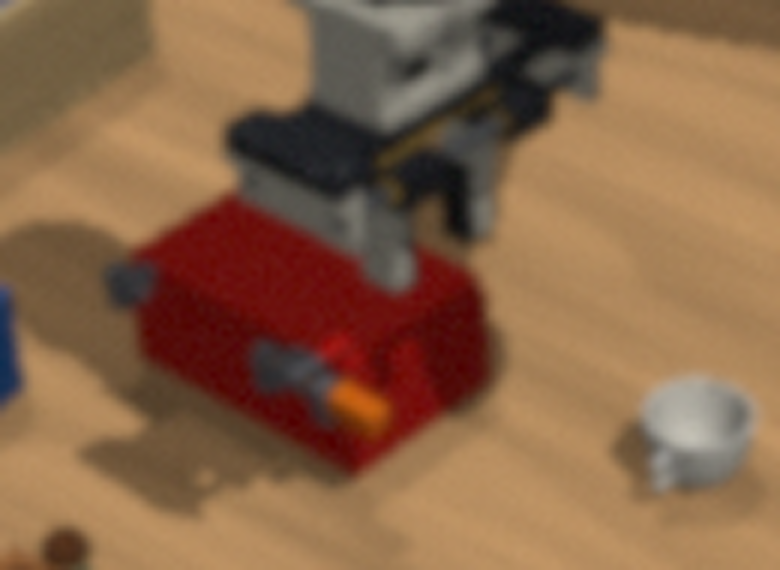

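The grip sits flush on the end knuckle, the door is shut and the toys are where they were. I'm handing the job in.

```bash
python3 -c "
from cell import env
print(env.close_job())"
```

```text
the job is handed in; nothing more can be done
None
```

I laid the red door over the opening until the panel rested on the rim, with its knuckle between the fridge's two. Then I fed the orange pin in from the fridge's top end through all three knuckles until its grip met the end knuckle, let go and backed off. I handed it in at 21.8 s; no verdict is reported.

- **Pin:** it seated with about 5 N of reaction. The last pictures show the grip flush on the end knuckle and the tip just past the far knuckle.
- **Door:** it looks level and shut in the last pictures. On lowering, the gripper stopped within 1 mm of the height I had worked out for a shut door. I judged the final door and pin positions by eye from the pictures.
- **Robot and toys:** the gripper was open and clear at hand-in, with force readings within 1 N of zero. I saw no toy moved in any picture, though I did not measure them, and the arm never went near the green look-alike.
- **Checks that disagreed:** the fixed cameras read about 2.4 mm off the wrist camera in y, so I used the wrist camera. The wrist view itself placed the gripped pin 1.2 mm off the jaw centre, so I lined the pin up on the bore directly in that picture.

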